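Find and seat the rocking compartment cover of a field kit

ROBOT

A 6-joint arm with a two-finger parallel gripper is mounted at the origin on the work surface. World frame = base frame: x ahead of the robot, y to its left, z up, the work surface at z = 0. Lengths are in m, angles in degrees, forces in N, time in s.
With the tool pointing down it reaches from about 0.3 to 0.75 m from the base axis. Payload 8.5 kg.
Tool frame: the origin (TCP) lies midway between the tips of the shut fingers; the grasp point (between the pads) lies 19 mm behind it (manip.grip_point_offset is the distance from the TCP to the grasp point, in m); z points along the fingers, x is the direction in which the jaws open and shut, and the axes are right-handed (so a half turn about z gives the same grasp; the last joint's range is limited). The gripper opens to 85 mm and grips with 20 to 120 N. Pads are 22 mm wide; open, the fingers measure 114 mm over their backs; the gripper's body (76 mm by 85 mm) begins 54 mm behind the grasp point. The pads swing forward as they close: fully open they stand 13 mm farther back than shut.
Start: joints at [52.065, 21.807, 74.336, -0, 83.858, -12.336], TCP at [0.238, 0.496, 0.207] pointing down, gripper open.
Joint ranges: [-178.18, 178.18], [-50.72, 133.34], [12.68, 142.11], [-81.47, 261.47], [9.98, 163.14], [-165.26, 165.26]. Speed limits (degrees/s): [136.94, 136.94, 180, 180, 180, 180].

INTERFACE

Orientations are given as a 3x3 rotation matrix whose columns are the frame's x, y, z axes.
In Python, from cell import manip gives the robot as it stands. The module is installed in compiled form; this text tells all that it offers.
- The arm moves only by the tool servo_tool, never from a script. Its argument "deltas" is text: rows parted by semicolons, each of 5 numbers parted by spaces: the shift along the tool's x, y, z in units of 50 mm (1.0 is 50 mm), then the turn about the tool's z in units of 8 degrees (1.0 is 8 degrees), then the closure, from 0 (fully open) to 1 (shut). In form: x y z roll jaw; .... A call has 1 to 20 rows; each row shifts and turns the pose as measured when the row begins, along the tool's axes as they then stand; what a row does not reach is not made up. A row lasts 1/8 s, in which the tool goes at most 62.5 mm and 10.7 degrees, less where a joint would pass 70% of its speed; a pose out of reach is approached as far as the arm can. A call is refused whole if a number of a shift passes 1 or a number of a turn 1, either way. A call with a gripper value outside its range is refused whole. The fingers move at their own pace and stop on an object; "force" is the grip in N (left out, the last holds). Time passes only in rows, so rows that do not move let the fingers close. It gives the time, the measured TCP pose, the force and the opening at its end, in the units of the state.
- manip.read_state(): the state, without advancing time (a new reading comes with each control period).
- manip.capture(name): name is "scene" or "top" or "wrist"; returns a dict with "pixels" (480x640x3 uint8, red, green, blue), "fx", "fy", "cx", "cy" (pixels), "distortion" ([k1, k2, p1, p2, k3] as OpenCV has them; the pictures are not rectified), "R" (3x3) and "t" (3): a world point X has camera coordinates R X + t. Camera axes: x right, y down, z forward; pixel columns grow to the right and rows downward; lengths in m; the calibration is good to about 2 mm. A picture is of the moment at which its call begins. There is no depth.
- manip.finish_job(): hands the job in, once; it reports no verdict.
The state is a dict: "time": time; "joints": joint angles; "qvel": joint speeds; "joint_efforts": joint torques, N m; "tcp_pos": TCP position; "tcp_rot": TCP orientation; "force": force on the tool from outside, world axes, zero at the start; "wrist_torque": the same for the moment, N m; "width": opening from 0.0 (shut) to 1.0 (fully open).
Only numpy, scipy, OpenCV 4.12 (cv2) and the standard library are available. Lean on these libraries where they do the work, as an engineer would, in place of code of your own. Each camera call takes 0.05 s, during which the arm holds its last target. There are 200 camera calls.

TASK

One of the four identical grey covers on the field-kit tray is not seated: press the covers lightly near their ends with the fingertips until you find the one that rocks, then press that one firmly on its middle until it is fully home, and come away. The seated covers lie on delicate seals, so never press those hard. Do not lift anything, and leave the vials, the loupe and everything else standing where they are.

Things in the scene. Friction and masses are not known exactly. Their poses are not given: they have to be found in the camera images.
- tray: Black plastic tray, fixed, 290 x 240 mm, deck 40 mm high, with an 8 mm rim; origin under its centre, x along its length. On it four identical grey covers, each 100 mm along the tray's x and 60 mm along y, their tops about 12 mm above the deck, two by two: a 70 mm lane (vials and loupe stand there) parts the left from the right pair, 40 mm the near from the far. Three are seated and do not rock.
- place_1 (a point): Place of the near left (small x, large y in the tray's frame) cover: the middle of its flat top at the ordinary height, 52 mm above the table. The point belongs to the tray and does not move with the cover, whose top may stand up to 4 mm higher or 3 mm lower, seated or not. x along the cover's length, z up.
- place_2 (a point): Place of the near right (small x, small y) cover: the middle of its flat top at the ordinary height, 52 mm above the table. The point belongs to the tray and does not move with the cover, whose top may stand up to 4 mm higher or 3 mm lower, seated or not. x along the cover's length, z up.
- place_3 (a point): Place of the far left (large x, large y) cover: the middle of its flat top at the ordinary height, 52 mm above the table. The point belongs to the tray and does not move with the cover, whose top may stand up to 4 mm higher or 3 mm lower, seated or not. x along the cover's length, z up.
- place_4 (a point): Place of the far right (large x, small y) cover: the middle of its flat top at the ordinary height, 52 mm above the table. The point belongs to the tray and does not move with the cover, whose top may stand up to 4 mm higher or 3 mm lower, seated or not. x along the cover's length, z up.
- rock (a joint): Rocking angle, rad, of the one unseated cover (place not told; its height is no sure sign). Pivoted across the middle of its length: a light press (2 to 4 N) near either end, 30 to 45 mm from the middle, dips that end up to 6 mm, onto a pad; let go, it springs back level. 0 level, 0.12 either way with an end right down. Once home it no longer rocks.
- catch (a joint): How far the middle of the unseated cover has been pushed down, m: 0 as found, 0.006 fully home, negative if pulled up. A push of about 18 to 22 N on its middle (within 10 mm) moves it, less does not; it stays where it is left.
- seal_a (a joint): How far one of the three seated covers (not told which) is pressed down into its seal, m; 0 untouched, and it springs back. It hardly gives under the first 6 N, then sinks level by 1 mm for each further 2.5 N. At 3 mm (about 13 N) the seal is spoiled.
- seal_b (a joint): How far one of the three seated covers (not told which) is pressed down into its seal, m; 0 untouched, and it springs back. It hardly gives under the first 6 N, then sinks level by 1 mm for each further 2.5 N. At 3 mm (about 13 N) the seal is spoiled.
- seal_c (a joint): How far one of the three seated covers (not told which) is pressed down into its seal, m; 0 untouched, and it springs back. It hardly gives under the first 6 N, then sinks level by 1 mm for each further 2.5 N. At 3 mm (about 13 N) the seal is spoiled.
- vial_a: Small amber glass vial with blue cap, 22 mm across, 45 mm tall, standing loose on the tray's deck in the middle lane, nearer the robot. Origin under its foot. To be left alone.
- vial_b: The same kind of vial in the far part of the lane.
- loupe: Dark metal loupe, 34 mm across, 30 mm tall, standing loose in the middle of the lane. Origin under its foot.
- bottle: Black plastic bottle with blue cap, 56 mm across, 130 mm tall, on the table left of the tray. Origin under its foot.
- dish: White ceramic dish, 90 mm across, 20 mm high, on the table right of the tray. Origin under its centre.
- caliper: Steel sliding caliper, 170 mm long, lying flat on the table, right of the tray towards the robot. Origin under its beam's middle, x along the beam.
- case_small: Small black plastic case, 70 x 110 x 35 mm, lying on the table right of the tray, towards its far end. Origin under its centre.

How it is judged:
By the outcome, as a careful person would: the job done as asked, in the order asked, and still so for the second after the job is handed in, with the robot touching nothing.
It also fails if it takes over 61 s, if anything falls off the work surface, if the arm or the gripper's body presses on something with over 40 N, if the wrist force passes 120 N, or if a joint passes its speed limit or range.

## Working session

There is one attempt and no reset: what is moved stays moved. The work goes in short steps, Python scripts to look and compute and a tool call to move; the robot and the scene stay as the last step left them, time stands still between calls to the robot, and variables do not carry over. Pictures are saved under pics/ and viewed, about 8 in all and at most 12, crops included, and the job is handed in when it is done.

Besides the shell and the picture viewer there is one more tool, called as name(argument=value, ...), one argument or row to a line, values as JSON. servo_tool: Moves the arm, as the interface text tells. Its arguments: {"type":"object","properties":{"deltas":{"type":"string"},"force":{"type":"number"}},"required":["deltas"]}

```bash
mkdir -p pics; python3 - <<'E'
from cell import manip
import cv2,numpy as np
s=manip.read_state();print(s)
for n in("scene","top"):
    c=manip.capture(n);np.save(n+".npy",c,allow_pickle=True)
    cv2.imwrite(f"pics/{n}.png",c["pixels"][...,::-1]);print({k:v for k,v in c.items() if k!="pixels"})
E
```

```text
{'time': 0.0, 'joints': array([ 5.20646290e+01,  2.18429319e+01,  7.43854108e+01, -1.41762493e-03,
        8.38569064e+01, -1.23363555e+01]), 'qvel': array([ 0.03640845,  0.10808179, -0.05832308,  0.02567069,  0.05896505,
       -0.05331841]), 'joint_efforts': array([ 9.42602746e-04, -4.48478222e+01, -2.31275439e+01, -1.38674086e-04,
        4.91759100e-03,  3.00801150e-05]), 'tcp_pos': array([0.23744747, 0.49574298, 0.20648973]), 'tcp_rot': array([[ 4.32067195e-01,  9.01840971e-01, -8.95302391e-04],
       [ 9.01840236e-01, -4.32068023e-01, -1.18861806e-03],
       [-1.45877600e-03, -2.93856847e-04, -9.99998893e-01]]), 'force': array([-0.11151933,  0.16000102,  0.04307688]), 'wrist_torque': array([ 0.01453788, -0.00351664, -0.01424673]), 'width': 0.9986281805194932}
{'fx': 611.7610601616967, 'fy': 611.7610601616967, 'cx': 327.0701799175379, 'cy': 238.05907456319434, 'distortion': array([0.0612394, 0.       , 0.       , 0.       , 0.       ]), 'R': array([[-0.57543036,  0.81782212, -0.00684722],
       [ 0.67738658,  0.47189325, -0.56432631],
       [-0.45828738, -0.32936871, -0.82552343]]), 't': array([ 0.32706156, -0.29917378,  1.59969873])}
{'fx': 473.2864597620683, 'fy': 473.2864597620683, 'cx': 307.8855740490756, 'cy': 241.82208245906517, 'distortion': array([0.01717173, 0.        , 0.        , 0.        , 0.        ]), 'R': array([[ 0.01729995, -0.99975766,  0.01361335],
       [-0.9945682 , -0.01860464, -0.10241075],
       [ 0.1026392 , -0.01176771, -0.99464904]]), 't': array([-0.06253739,  0.53467298,  1.02362388])}
```

View pics/top.png

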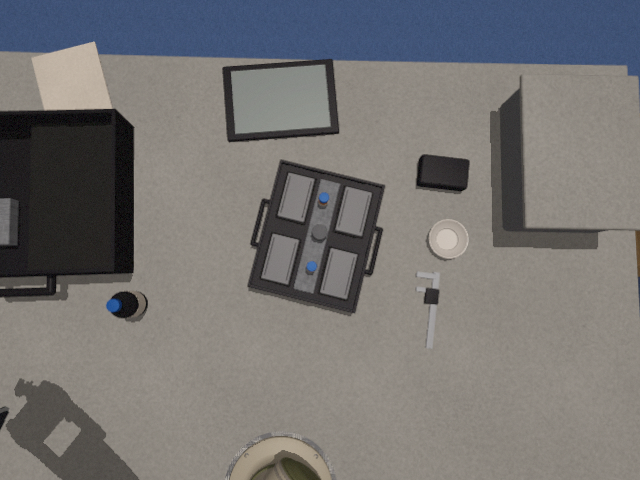

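View pics/scene.png

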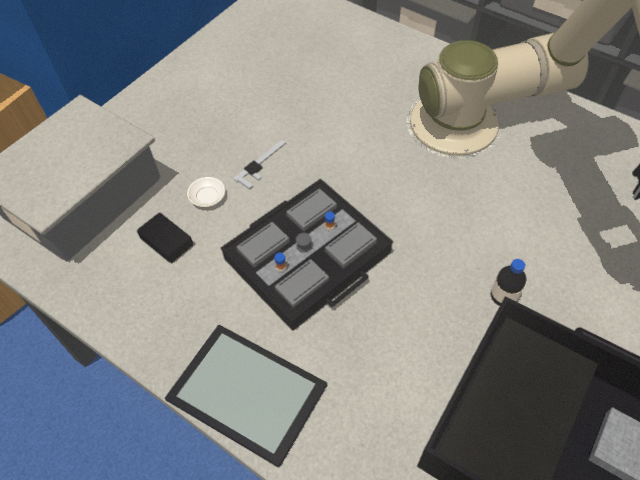

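Top view: the tray's corners are at about (282,162), (384,186), (355,311) and (249,286). The covers sit near (280,259), (339,273), (296,197) and (353,211). In the scene view they are near (351,244), (312,209), (301,283) and (263,243). Next I triangulate them.

```bash
cat > h.py <<'E'
import numpy as np,cv2
def K(c): return np.array([[c["fx"],0,c["cx"]],[0,c["fy"],c["cy"]],[0,0,1.]])
def und(c,p): return cv2.undistortPoints(np.float64(p).reshape(-1,1,2),K(c),c["distortion"]).reshape(-1,2)
def plane(c,p,z):
    u=und(c,p);d=np.c_[u,np.ones(len(u))]@c["R"];o=-c["R"].T@c["t"]
    return o+d*((z-o[2])/d[:,2])[:,None]
def tri(a,pa,b,pb):
    P=lambda c:np.c_[c["R"],c["t"]]
    X=cv2.triangulatePoints(P(a),P(b),und(a,pa).T,und(b,pb).T);return (X[:3]/X[3]).T
def covers(c,seeds):
    g=cv2.cvtColor(c["pixels"],cv2.COLOR_RGB2GRAY);out=[]
    for s in seeds:
        x,y=s;v=np.median(g[y-3:y+4,x-3:x+4])
        m=((abs(g.astype(int)-v)<14)*255).astype(np.uint8)
        m=cv2.morphologyEx(m,cv2.MORPH_OPEN,np.ones((3,3)))
        n,l,st,ce=cv2.connectedComponentsWithStats(m,connectivity=4)
        k=l[y,x];q=cv2.minAreaRect(cv2.findContours((l==k).astype(np.uint8),0,2)[0][0])
        print(s,v,st[k],ce[k].round(1),[np.round(i,1) for i in q]);out.append(q[0])
    return np.array(out)
E
python3 - <<'E'
from h import *
T=np.load("top.npy",allow_pickle=True).item();S=np.load("scene.npy",allow_pickle=True).item()
a=covers(T,[(280,259),(339,273),(296,197),(353,211)])
b=covers(S,[(351,244),(312,209),(301,283),(263,243)])
print(tri(T,a,S,b).round(4));A=plane(T,a,.052);print(A.round(4));print(plane(S,b,.052).round(4))
for i,j in((0,2),(1,3),(1,0),(3,2)): d=A[j]-A[i];print(np.linalg.norm(d),np.degrees(np.arctan2(d[1],d[0])))
print("corners",plane(T,[(282,162),(384,186),(355,311),(249,286)],.045))
im=[cv2.resize(c["pixels"][y:y+170,x:x+190],None,fx=2.1,fy=2.1,interpolation=2) for c,x,y in((T,230,150),(S,215,170))]
cv2.imwrite("pics/crop.png",np.hstack(im)[...,::-1])
E
```

```text
(280, 259) 128.0 [263 235  35  48 933] [279.8 258.4] [array([280. , 258.5]), array([23.1, 45.4]), np.float64(16.7)]
(339, 273) 128.0 [322 249  33  49 946] [338.3 273.1] [array([338.5, 273.1]), array([24.9, 45.2]), np.float64(12.4)]
(296, 197) 129.0 [280 174  31  47 882] [295.6 197. ] [array([296.4, 197. ]), array([24. , 43.4]), np.float64(14.0)]
(353, 211) 129.0 [337 188  32  47 895] [353.4 211.1] [array([353.9, 210.9]), array([25. , 43.4]), np.float64(14.0)]
(351, 244) 134.0 [328 225  45  37 757] [350.  242.7] [array([350., 242.]), array([20.3, 42.8]), np.float64(50.4)]
(312, 209) 134.0 [289 191  44  34 673] [310.5 207.3] [array([310.5, 206.5]), array([18.8, 42.1]), np.float64(52.8)]
(301, 283) 134.0 [276 262  49  40 855] [300.8 281.3] [array([300. , 280.1]), array([22.5, 46.2]), np.float64(51.1)]
(263, 243) 134.0 [238 224  47  39 772] [261.5 242.2] [array([261.1, 241.1]), array([22.6, 44. ]), np.float64(49.4)]
[[ 0.495   0.0079  0.0556]
 [ 0.4659 -0.1186  0.0562]
 [ 0.6312 -0.0251  0.0515]
 [ 0.6024 -0.1513  0.0549]]
[[ 0.4959  0.007   0.052 ]
 [ 0.4666 -0.1198  0.052 ]
 [ 0.6315 -0.0257  0.052 ]
 [ 0.6032 -0.1521  0.052 ]]
[[ 0.4922  0.0077  0.052 ]
 [ 0.4629 -0.1196  0.052 ]
 [ 0.6311 -0.0243  0.052 ]
 [ 0.6008 -0.1523  0.052 ]]
0.13952901328021636 -13.5594502202539
0.1403550691663065 -13.31929205518501
0.1301171653711308 77.00802852812689
0.1295397227414803 77.37541178610537
corners [[ 0.71106857  0.00787149  0.045     ]
 [ 0.66141451 -0.21917495  0.045     ]
 [ 0.38602183 -0.15680143  0.045     ]
 [ 0.43565178  0.0728224   0.045     ]]
```

View pics/crop.png

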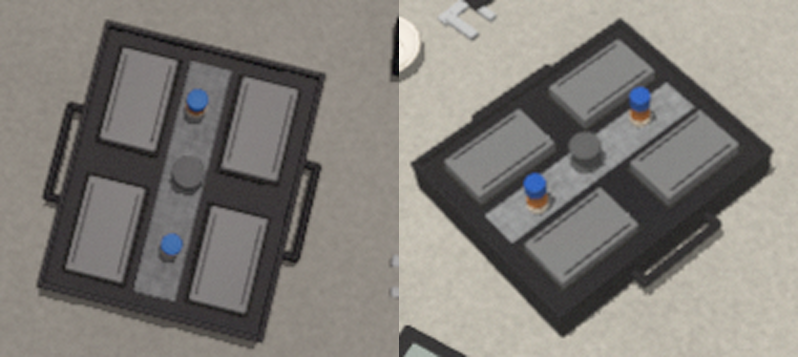

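Spacings are 139.5–140.4 by about 130 mm, against 140 by 130 in the text, and yaw is −13.2°. Triangulated heights are 51–56 mm, so the points hold up. I'll shut the fingers, align with the tray and go over the near end of cover 1.

servo_tool(
  deltas="0 0 0 -0.8 1; 0 0 0 -0.75 1; -0.83 0.65 0 0 1; -0.83 0.65 0 0 1; -0.83 0.65 0 0 1; -0.83 0.65 0 0 1; -0.83 0.65 0 0 1; -0.83 0.65 0 0 1; -0.83 0.65 0 0 1; -0.83 0.65 0 0 1; -0.83 0.65 0 0 1; -0.83 0.65 0 0 1; 0 0 0 0 1",
  force=40,
)

```text
time: 1.72
tcp_pos: [0.468, 0.0036, 0.2036]
tcp_rot: [[0.219, 0.976, -0.006], [0.976, -0.219, -0.004], [-0.005, -0.005, -1.0]]
force: [0.9, -0.0, 0.1]
width: -0.001
```

```bash
cat >> h.py <<'E'
U=np.array([.9736,-.2284]);V=np.array([.2284,.9736]);C=np.array([.5486,-.0720])
def tr():
    from cell import manip
    s=manip.read_state();p=s["tcp_pos"];d=p[:2]-C;R=s["tcp_rot"]
    print("t",s["time"],"tray mm",(1e3*np.array([d@U,d@V,p[2]])).round(1),"yaw",np.degrees(np.arctan2(R[1,0],R[0,0])).round(2),"F",s["force"].round(2),"w",s["width"],"tilt",R[:2,2].round(4))
E
python3 -c "from h import tr;tr()"
```

```text
t 1.725 tray mm [-95.8  55.2 203.6] yaw 77.33 F [ 0.92 -0.01  0.1 ] w -0.0007017462047478971 tilt [-0.006  -0.0037]
```

servo_tool(
  deltas="0.2 -0.25 0.3 0.07 1; 0 0 0.6 0 1; 0 0 0.6 0 1; 0 0 0.5 0 1; 0 0 0.3 0 1; 0 0 0 0 1",
)

```text
time: 2.48
tcp_pos: [0.4543, 0.0197, 0.085]
tcp_rot: [[0.227, 0.974, -0.008], [0.974, -0.227, -0.002], [-0.004, -0.008, -1.0]]
force: [0.7, -0.2, 1.2]
width: 0.002
```

```bash
python3 - <<'E'
from h import *;tr()
from cell import manip
im=[manip.capture(n)["pixels"] for n in("scene","wrist")]
a=cv2.resize(im[0][150:350,200:430],(460,400));b=cv2.resize(im[1],(340,255))
b=np.vstack([b,np.zeros((145,340,3),np.uint8)])
cv2.imwrite("pics/p1.png",np.hstack([a,b])[...,::-1])
E
```

```text
t 2.475 tray mm [-112.8   67.8   85. ] yaw 76.88 F [ 0.67 -0.16  1.15] w 0.001562877397041101 tilt [-0.0084 -0.0021]
```

View pics/p1.png

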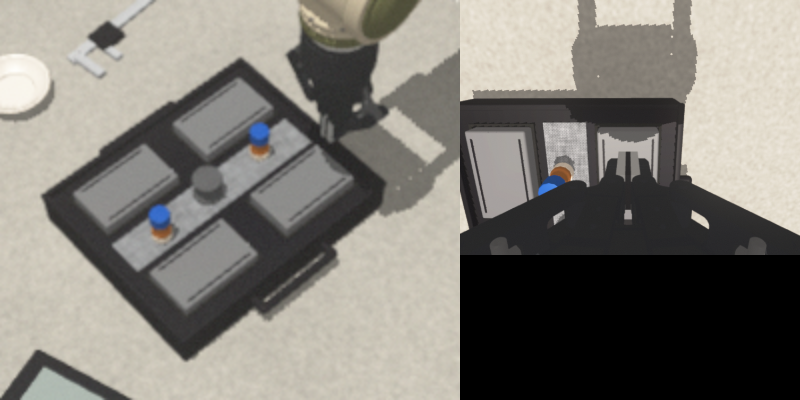

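The fingertips (about (330,135) in the left half) are centred across cover 1, close to its near end, clear of the vial at (260,140). Descending.

servo_tool(
  deltas="-0.06 0.08 0.2 0 1; 0 0 0.15 0 1; 0 0 0.1 0 1; 0 0 0 0 1; 0 0 0 0 1",
)

```text
time: 3.2
tcp_pos: [0.4592, 0.0153, 0.0633]
tcp_rot: [[0.227, 0.974, -0.003], [0.974, -0.227, -0.003], [-0.004, -0.003, -1.0]]
force: [-0.2, 0.0, 0.5]
width: -0.003
```

```bash
python3 -c "from h import tr;tr()"
```

```text
t 3.2 tray mm [-107.    64.5   63.3] yaw 76.88 F [-0.24  0.03  0.5 ] w -0.0026629123049931643 tilt [-0.0033 -0.0033]
```

servo_tool(
  deltas="0 0 0.06 0 1; 0 0 0.04 0 1; 0 0 0 0 1",
)

```text
time: 3.58
tcp_pos: [0.4593, 0.0153, 0.0582]
tcp_rot: [[0.227, 0.974, -0.003], [0.974, -0.227, -0.003], [-0.004, -0.002, -1.0]]
force: [-0.6, 1.1, 0.8]
width: 0.0
```

servo_tool(
  deltas="0 0 0.02 0 1; 0 0 0.02 0 1; 0 0 0 0 1",
)

```text
time: 3.95
tcp_pos: [0.4593, 0.0153, 0.0561]
tcp_rot: [[0.227, 0.974, -0.003], [0.974, -0.227, -0.003], [-0.004, -0.002, -1.0]]
force: [-0.3, 0.3, 0.3]
width: 0.001
```

servo_tool(
  deltas="0 0 0.02 0 1; 0 0 0 0 1",
)

```text
time: 4.2
tcp_pos: [0.4593, 0.0152, 0.0551]
tcp_rot: [[0.227, 0.974, -0.003], [0.974, -0.227, -0.003], [-0.004, -0.002, -1.0]]
force: [0.6, 0.6, -0.5]
width: 0.002
```

servo_tool(
  deltas="0 0 0.02 0 1; 0 0 0 0 1",
)

```text
time: 4.45
tcp_pos: [0.4593, 0.0152, 0.054]
tcp_rot: [[0.227, 0.974, -0.003], [0.974, -0.227, -0.003], [-0.004, -0.002, -1.0]]
force: [-0.0, 0.0, 0.3]
width: -0.002
```

servo_tool(
  deltas="0 0 0.02 0 1; 0 0 0 0 1",
)

```text
time: 4.7
tcp_pos: [0.4593, 0.0152, 0.053]
tcp_rot: [[0.227, 0.974, -0.003], [0.974, -0.227, -0.003], [-0.004, -0.002, -1.0]]
force: [0.7, 0.4, 0.2]
width: -0.0
```

servo_tool(
  deltas="0 0 0.02 0 1; 0 0 0 0 1",
)

```text
time: 4.95
tcp_pos: [0.4593, 0.0152, 0.0519]
tcp_rot: [[0.227, 0.974, -0.002], [0.974, -0.227, -0.003], [-0.004, -0.002, -1.0]]
force: [-0.2, -1.0, 0.6]
width: -0.002
```

servo_tool(
  deltas="0 0 0.02 0 1; 0 0 0 0 1",
)

```text
time: 5.2
tcp_pos: [0.4593, 0.0152, 0.0508]
tcp_rot: [[0.227, 0.974, -0.002], [0.974, -0.227, -0.003], [-0.004, -0.002, -1.0]]
force: [-0.9, -0.0, -0.3]
width: -0.002
```

servo_tool(
  deltas="0 0 0.02 0 1; 0 0 0 0 1",
)

```text
time: 5.45
tcp_pos: [0.4593, 0.0152, 0.0497]
tcp_rot: [[0.227, 0.974, -0.003], [0.974, -0.227, -0.003], [-0.004, -0.002, -1.0]]
force: [0.5, -0.0, -0.2]
width: 0.001
```

servo_tool(
  deltas="0 0 0.02 0 1; 0 0 0 0 1",
)

```text
time: 5.7
tcp_pos: [0.4593, 0.0152, 0.0487]
tcp_rot: [[0.227, 0.974, -0.002], [0.974, -0.227, -0.003], [-0.004, -0.002, -1.0]]
force: [-0.7, -1.0, -0.7]
width: 0.002
```

servo_tool(
  deltas="0 0 0.02 0 1; 0 0 0 0 1",
)

```text
time: 5.95
tcp_pos: [0.4593, 0.0152, 0.0476]
tcp_rot: [[0.227, 0.974, -0.002], [0.974, -0.227, -0.003], [-0.004, -0.002, -1.0]]
force: [0.5, -0.1, 1.0]
width: -0.002
```

```bash
python3 - <<'E'
from h import *;tr()
from cell import manip
im=[manip.capture(n)["pixels"] for n in("scene","wrist")]
a=cv2.resize(im[0][190:290,300:420],(480,400));b=im[1][150:400,150:430]
b=cv2.resize(b,(320,286));b=np.vstack([b,np.zeros((114,320,3),np.uint8)])
cv2.imwrite("pics/p2.png",np.hstack([a,b])[...,::-1])
E
```

```text
t 5.95 tray mm [-106.8   64.5   47.6] yaw 76.89 F [ 0.47 -0.13  1.01] w -0.0016857523053417259 tilt [-0.0025 -0.0035]
```

View pics/p2.png

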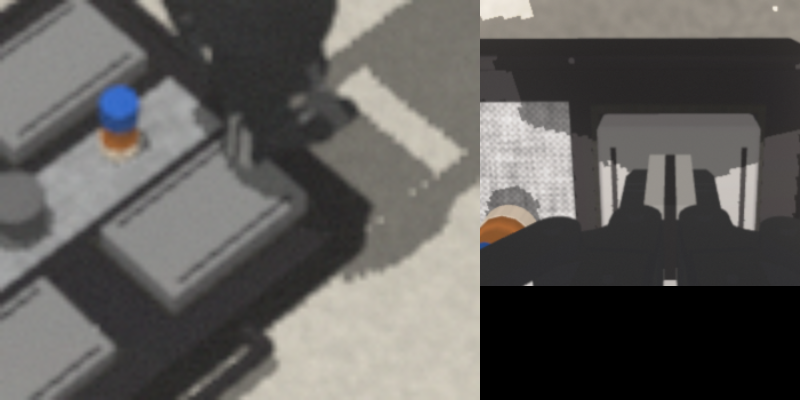

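```bash
python3 - <<'E'
from h import *
from cell import manip
p=manip.read_state()["tcp_pos"]
for n in("scene","wrist"):
    c=manip.capture(n)
    q=lambda X:cv2.projectPoints(np.float64([X]),cv2.Rodrigues(c["R"])[0],c["t"],K(c),c["distortion"])[0].ravel()
    print(n,q(p),q(p+[0,0,.01]),q([*p[:2],.052]))
    if n=="scene":
        u=q(p);print("in crop",(u-[300,190])*4)
    else:
        for a,b in((-20,30),(-20,-30)):
            for x,z in((-50,.052),(-50,.055),(-50,.048)):
                P=C+U*(-.07+x*.001)+V*(.065+b*.001);print(b,z,q([*P,z]))
    cv2.imwrite(f"{n}.png",c["pixels"][...,::-1])
w=cv2.imread("wrist.png");print(w.shape)
cv2.imwrite("pics/w3.png",cv2.resize(w[180:420,140:440],(750,600)))
E
```

```text
scene [361.11241252 234.54832314] [361.29153405 231.9431353 ] [361.19001252 233.4195549 ]
in crop [244.44965007 178.19329256]
wrist [315.59499143 286.90512958] [315.48775218 296.12009701] [315.54981723 290.78696523]
30 0.052 [387.94442592 261.84930094]
30 0.055 [389.15562005 264.19985507]
30 0.048 [386.39157847 258.83601704]
-30 0.052 [245.65285594 261.41848482]
-30 0.055 [244.41961718 263.75917181]
-30 0.048 [247.23402275 258.41772838]
(480, 640, 3)
```

View pics/w3.png

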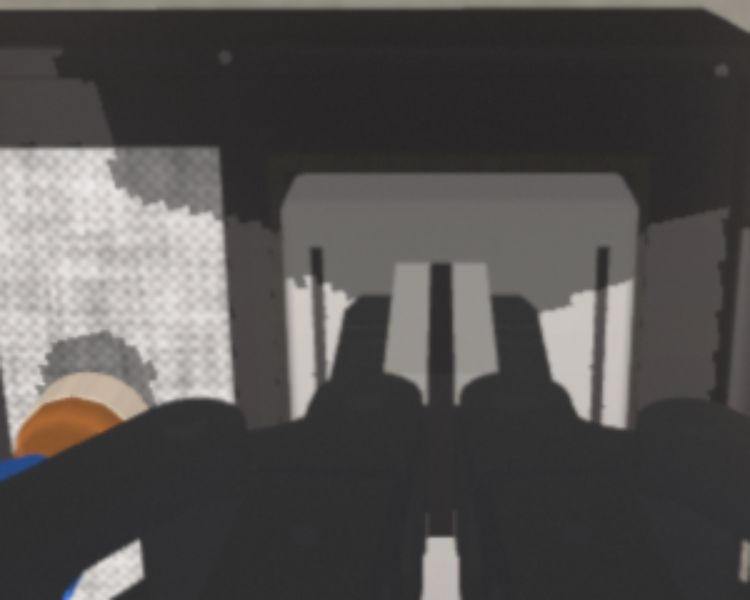

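The tips project at (316,285), as predicted, and they lie over the cover, which is 3 mm off in y. Contact isn't clear yet, so I continue in 1 mm steps.

servo_tool(
  deltas="0.06 0 0.02 0 1; 0 0 0 0 1",
)

```text
time: 6.4
tcp_pos: [0.4601, 0.0183, 0.0466]
tcp_rot: [[0.227, 0.974, -0.002], [0.974, -0.227, -0.003], [-0.004, -0.001, -1.0]]
force: [-0.4, 0.5, -0.3]
width: 0.005
```

servo_tool(
  deltas="0 0 0.01 0 1; 0 0 0 0 1",
)

```text
time: 6.65
tcp_pos: [0.4601, 0.0184, 0.0461]
tcp_rot: [[0.227, 0.974, -0.002], [0.974, -0.227, -0.003], [-0.004, -0.001, -1.0]]
force: [-0.5, -1.0, 0.1]
width: -0.003
```

servo_tool(
  deltas="0 0 0.02 0 1; 0 0 0 0 1",
)

```text
time: 6.9
tcp_pos: [0.4601, 0.0183, 0.045]
tcp_rot: [[0.227, 0.974, -0.002], [0.974, -0.227, -0.003], [-0.004, -0.001, -1.0]]
force: [-0.1, 0.1, 0.5]
width: 0.002
```

servo_tool(
  deltas="0 0 0.01 0 1; 0 0 0 0 1",
)

```text
time: 7.15
tcp_pos: [0.4601, 0.0183, 0.0445]
tcp_rot: [[0.227, 0.974, -0.002], [0.974, -0.227, -0.003], [-0.004, -0.001, -1.0]]
force: [-0.2, 0.3, 0.8]
width: 0.003
```

```bash
python3 - <<'E'
from h import *;tr()
from cell import manip
c=manip.capture("wrist");cv2.imwrite("wrist2.png",c["pixels"][...,::-1]);np.save("w2.npy",c,allow_pickle=True)
print(manip.read_state()["joint_efforts"],manip.read_state()["wrist_torque"])
g=[cv2.imread(f,0) for f in("wrist.png","wrist2.png")]
for i in g:
    for x in (265,280,290): print(x,i[240:300:2,x])
    print(i[275,240:262],i[275,385:410])
E
```

```text
t 7.15 tray mm [-106.8   67.7   44.5] yaw 76.88 F [-0.17  0.34  0.83] w 0.0027458388153353665 tilt [-0.0023 -0.0035]
[ 2.40059846e-03 -3.95734262e+01 -1.51007026e+01 -9.09477967e-03
  2.93210825e-03 -1.20143631e-05] [-0.00457065 -0.0097308  -0.00670966]
265 [ 41  46  46  46  50  96  98  98  98  99 103 105 107 107 107 107 107 106
 107  90  48  46  47  48  49  79  96 103 108 108]
280 [ 42  42  44  46  48  96  98  99  99  98 101 105 106 106 107 107 106 105
 107 107 106 107 106 107 106 107 107 107 107 111]
290 [ 40  45  46  46  49  96  98  97  99  98 102 104 106 106 106 107 106 106
 106 106 107 107 107 107 106 107 107 108 105  67]
[ 72  72  72  72  71  71  70  70  70  67  68  69  76  92 103 106 107 106
 107 107 106 107] [106 107 107 107 106 106 106 106 103  89  75  68  67  58  67  73  75  73
  74  74  74  74  74  74  74]
265 [ 40  41  44  45  44  49  90  99  98  98  99 101 105 106 107 106 107 108
 107 106 107 107 106 108 106 108 107 117 198 201]
280 [ 39  40  44  46  43  48  90  99  98  98  98 101 105 105 105 106 107 106
 106 107 107 107 107 107 107 107 107 107 108 107]
290 [ 38  42  44  46  46  48  90  98  98  98  97 100 105 105 106 106 107 106
 106 106 107 107 107 108 107 106 107 107 106  68]
[ 55  56  61  77  94 104 105 107 108 108 107 107 107 107 107 107 107 106
 106 107 107 107] [106 104 101  79  56  48  48  50  67  75  75  75  76  76  76  77  76  77
  77  76  77  77  76  76  77]
```

```bash
python3 - <<'E'
from h import *
from cell import manip
p=manip.read_state()["tcp_pos"]
c=manip.capture("scene");t=manip.capture("top");np.save("s2.npy",c,allow_pickle=True);np.save("t2.npy",t,allow_pickle=True)
q=lambda c,X:cv2.projectPoints(np.float64([X]),cv2.Rodrigues(c["R"])[0],c["t"],K(c),c["distortion"])[0].ravel()
a=cv2.resize(c["pixels"][195:275,320:400],(640,640),interpolation=cv2.INTER_CUBIC)[40:]
u=(q(c,p)-[320,195]+.5)*8-[0,40];print(u)
a=a.copy();cv2.circle(a,tuple(int(v) for v in u),3,(255,0,0),-1)
S=np.load("scene.npy",allow_pickle=True).item()["pixels"]
cv2.imwrite("pics/s3.png",a[...,::-1])
d=cv2.absdiff(S,c["pixels"])[225:262,325:376].max(2);print(d[::3,::3])
E
```

```text
[340.39757131 293.99816276]
[[ 9  8  6  3  8  5  6  6  5  5 41 38  6  2  3  2  6]
 [13 10 11  4 10  7 11  5  5  1  4 26 25 68 13  2  5]
 [ 8 11 10  8  8  6  5  7  4  7  8 47 19 87 67 13 22]
 [ 5  9 11  8  2  4  3  6  7  9  6  5 45 53 52 51 17]
 [10  8  9  7  6  7  8  9  9  4 10  8  5 53 49 48 47]
 [11  9  7  7  7  7  8  8  5 10  9  5 11  6 22 10 43]
 [ 8  2 11  7  8  5  9  9  7  6  5  5  5  8  5 10  7]
 [ 8  9  8  6  8 11  9 11  6 11  7  8  7  7  3  3  4]
 [ 3  7  7  7 12  9  9  9  9  7 11  1  6  1  3  4  4]
 [ 3  9  7  9  6  3  5  5  6  7  3  9  6  1  3  4  1]
 [ 4  3  4  9  7  8  6  5  7 12  7  3  3  3  4  5  3]
 [ 2  4  3  5  9  6  9  6 10  6  5  5  1  2  5  1  5]
 [ 5  2  2  3  7  9  7  8  5  3  2  6  3  3  4  4  5]]
```

View pics/s3.png

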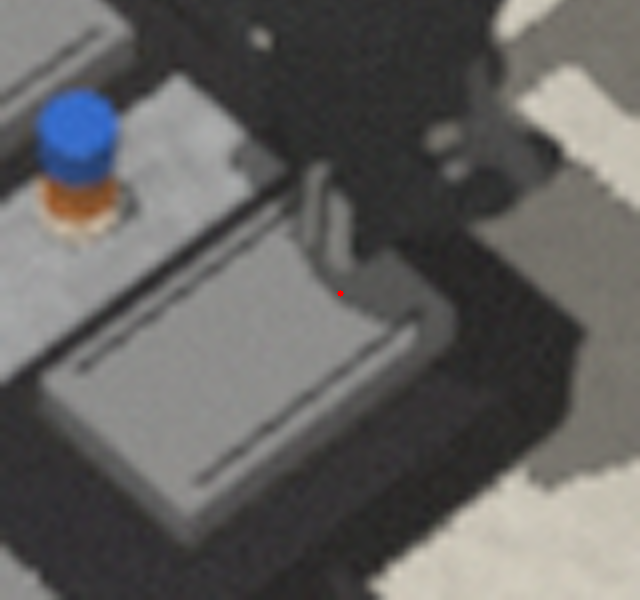

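```bash
python3 - <<'E'
from h import *
from cell import manip
s=manip.read_state();p=s["tcp_pos"]
S=np.load("s2.npy",allow_pickle=True).item();W=np.load("w2.npy",allow_pickle=True).item()
print("cam",-W["R"].T@W["t"],W["fx"],"axis",W["R"][2])
for u in((340,265),(312,248),(326,256)):
    sp=((u[0])/8+320-.5,(u[1]+40)/8+195-.5)
    X=tri(S,[sp],W,[(316,285)])[0];d=X-p
    print(u,X.round(4),"tool",(s["tcp_rot"].T@d*1e3).round(1))
    q=lambda c,X:cv2.projectPoints(np.float64([X]),cv2.Rodrigues(c["R"])[0],c["t"],K(c),c["distortion"])[0].ravel()
    print(sp,q(S,X),q(W,X))
cv2.imwrite("pics/w4.png",cv2.resize(W["pixels"][230:350,250:400],(750,600),interpolation=2)[...,::-1])
E
```

```text
cam [0.39342988 0.03460021 0.21074068] 405.481173934704 axis [ 0.25794865 -0.06363426 -0.96406077]
(340, 265) [0.4567 0.0176 0.0525] tool [-1.5 -3.2 -8. ]
(362.0, 232.625) [362.80286809 232.96707321] [312.01117467 287.21088175]
(312, 248) [0.4572 0.0136 0.0549] tool [ -5.4  -1.8 -10.4]
(358.5, 230.5) [361.17216388 231.62553391] [302.6785696  292.57088294]
(326, 256) [0.4569 0.0156 0.0539] tool [-3.5 -2.6 -9.3]
(360.25, 231.5) [361.99815574 232.2405293 ] [307.29355007 289.88746518]
```

View pics/w4.png

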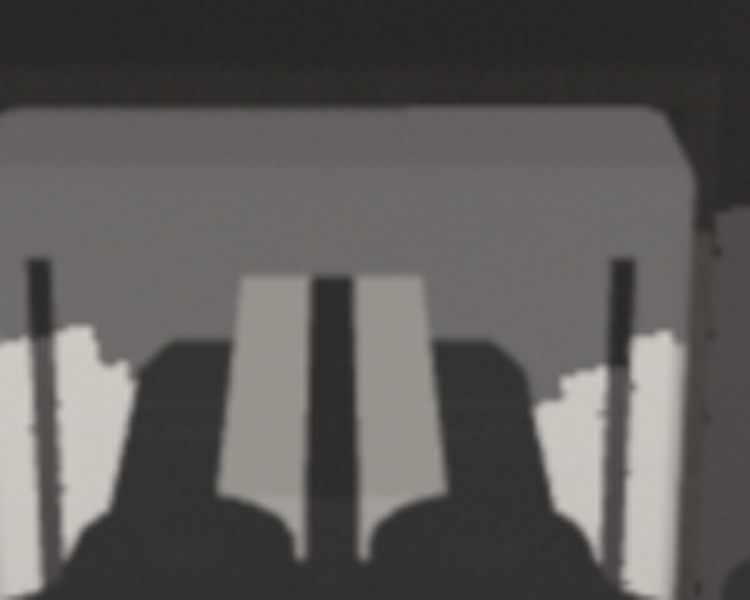

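The tip triangulates at about 53 mm, higher than the encoder's 44.5 mm, so height is best judged by touch. I keep descending in small steps and watch the force.

servo_tool(
  deltas="0 0 0.02 0 1; 0 0 0 0 1",
)

```text
time: 7.55
tcp_pos: [0.4601, 0.0183, 0.0435]
tcp_rot: [[0.227, 0.974, -0.002], [0.974, -0.227, -0.004], [-0.004, -0.001, -1.0]]
force: [-0.3, 0.8, -0.4]
width: -0.004
```

servo_tool(
  deltas="0 0 0.02 0 1; 0 0 0 0 1",
)

```text
time: 7.8
tcp_pos: [0.4601, 0.0183, 0.0424]
tcp_rot: [[0.227, 0.974, -0.002], [0.974, -0.227, -0.004], [-0.004, -0.001, -1.0]]
force: [1.0, -0.1, 0.2]
width: 0.003
```

servo_tool(
  deltas="0 0 0.02 0 1; 0 0 0 0 1",
)

```text
time: 8.05
tcp_pos: [0.4601, 0.0183, 0.0413]
tcp_rot: [[0.227, 0.974, -0.002], [0.974, -0.227, -0.003], [-0.004, -0.001, -1.0]]
force: [0.3, 0.2, -0.7]
width: 0.002
```

servo_tool(
  deltas="0 0 0.02 0 1; 0 0 0 0 1",
)

```text
time: 8.3
tcp_pos: [0.4601, 0.0183, 0.0402]
tcp_rot: [[0.227, 0.974, -0.002], [0.974, -0.227, -0.004], [-0.004, -0.001, -1.0]]
force: [0.6, -0.6, 0.2]
width: -0.003
```

servo_tool(
  deltas="0 0 0.015 0 1; 0 0 0 0 1",
)

```text
time: 8.55
tcp_pos: [0.4601, 0.0183, 0.0394]
tcp_rot: [[0.227, 0.974, -0.002], [0.974, -0.227, -0.004], [-0.004, -0.001, -1.0]]
force: [-0.8, -0.7, -0.3]
width: -0.0
```

servo_tool(
  deltas="0 0 0.015 0 1; 0 0 0 0 1",
)

```text
time: 8.8
tcp_pos: [0.4601, 0.0183, 0.0386]
tcp_rot: [[0.227, 0.974, -0.002], [0.974, -0.227, -0.004], [-0.004, -0.001, -1.0]]
force: [0.2, 0.4, 0.2]
width: -0.002
```

```bash
python3 - <<'E'
from h import *;tr()
from cell import manip
c=manip.capture("scene");np.save("s4.npy",c,allow_pickle=True);w=manip.capture("wrist")
q=lambda c,X:cv2.projectPoints(np.float64([X]),cv2.Rodrigues(c["R"])[0],c["t"],K(c),c["distortion"])[0].ravel()
p=manip.read_state()["tcp_pos"];print(q(c,p))
a=cv2.resize(c["pixels"][205:265,330:390],(400,400),interpolation=2)
b=cv2.resize(w["pixels"][230:350,250:400],(400,320),interpolation=2);b=np.vstack([b,np.zeros((80,400,3),np.uint8)])
cv2.imwrite("pics/p5.png",np.hstack([a,b])[...,::-1])
g=cv2.cvtColor(w["pixels"],6);print(g[236:290:2,280],g[275,225:262],g[275,380:410])
E
```

```text
t 8.8 tray mm [-106.8   67.7   38.6] yaw 76.89 F [0.21 0.44 0.23] w -0.0022469798903134736 tilt [-0.0022 -0.0035]
[361.92265256 237.76487612]
[ 40  40  39  39  40  40  43  45  46  47  89  98  97  98  99  99 103 105
 106 106 106 106 107 107 106 106 106] [ 48  47  54  52  47  44  44  44  44  45  44  45  48  48  49  63  89 102
 105 106 107 107 107 106 107 107 106 107 107 107 107 107 107 107 106 106
 106] [106 106 105 107 106 106 106 105 105 103 100  73  49  46  46  44  42  41
  42  42  42  41  43  42  42  41  43  44  43  43]
```

View pics/p5.png

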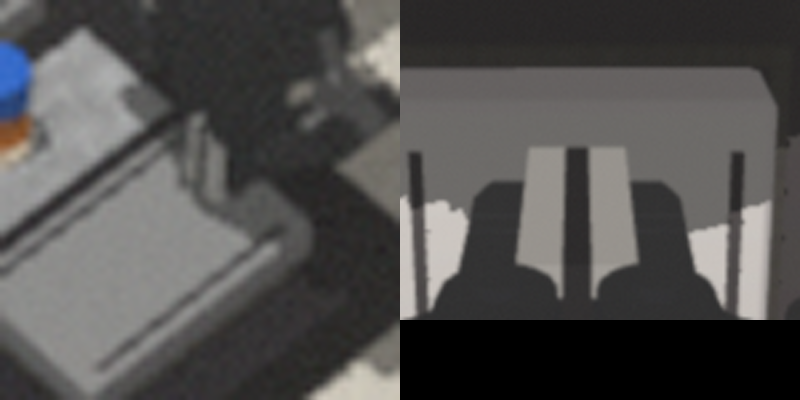

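The wrist camera shows the fingers' near faces, 11 mm robot-side of the TCP. Allowing for that, both views put the real tips some 20 mm above the reported TCP. The cover hasn't moved, which fits with no contact yet. I continue down by touch.

servo_tool(
  deltas="0 0 0.02 0 1; 0 0 0.02 0 1; 0 0 0 0 1",
)

```text
time: 9.28
tcp_pos: [0.4601, 0.0183, 0.0365]
tcp_rot: [[0.227, 0.974, -0.002], [0.974, -0.227, -0.004], [-0.004, -0.001, -1.0]]
force: [-0.1, -0.3, -0.9]
width: -0.001
```

servo_tool(
  deltas="0 0 0.02 0 1; 0 0 0 0 1",
)

```text
time: 9.52
tcp_pos: [0.4601, 0.0183, 0.0354]
tcp_rot: [[0.227, 0.974, -0.002], [0.974, -0.227, -0.004], [-0.004, -0.001, -1.0]]
force: [0.2, 0.0, 0.5]
width: -0.001
```

servo_tool(
  deltas="0 0 0.02 0 1; 0 0 0 0 1",
)

```text
time: 9.78
tcp_pos: [0.4602, 0.0182, 0.0344]
tcp_rot: [[0.227, 0.974, -0.002], [0.974, -0.227, -0.004], [-0.004, -0.001, -1.0]]
force: [-0.1, 0.2, -0.6]
width: -0.001
```

servo_tool(
  deltas="0 0 0.02 0 1; 0 0 0 0 1",
)

```text
time: 10.02
tcp_pos: [0.4602, 0.0183, 0.0333]
tcp_rot: [[0.227, 0.974, -0.002], [0.974, -0.227, -0.004], [-0.004, -0.001, -1.0]]
force: [-0.4, 0.2, -1.2]
width: 0.002
```

servo_tool(
  deltas="0 0 0.02 0 1; 0 0 0 0 1",
)

```text
time: 10.28
tcp_pos: [0.4602, 0.0183, 0.0322]
tcp_rot: [[0.227, 0.974, -0.002], [0.974, -0.227, -0.004], [-0.004, -0.001, -1.0]]
force: [-0.2, 0.9, -0.6]
width: 0.0
```

servo_tool(
  deltas="0 0 0.02 0 1; 0 0 0 0 1",
)

```text
time: 10.52
tcp_pos: [0.4602, 0.0183, 0.0316]
tcp_rot: [[0.227, 0.974, -0.002], [0.974, -0.227, -0.004], [-0.004, -0.001, -1.0]]
force: [-0.8, 0.2, 2.7]
width: 0.001
```

Contact: 2.7 N at z = 31.6 mm, so the tips do stand about 20 mm above the reported TCP. One small step further will show whether it yields.

servo_tool(
  deltas="0 0 0.02 0 1; 0 0 0 0 1",
)

```text
time: 10.78
tcp_pos: [0.4603, 0.0182, 0.0312]
tcp_rot: [[0.227, 0.974, -0.001], [0.974, -0.227, -0.004], [-0.004, -0.0, -1.0]]
force: [-1.2, 0.2, 7.0]
width: 0.001
```

servo_tool(
  deltas="0 0 0.02 0 1; 0 0 0 0 1",
)

```text
time: 11.02
tcp_pos: [0.4603, 0.0182, 0.031]
tcp_rot: [[0.227, 0.974, -0.0], [0.974, -0.227, -0.004], [-0.004, 0.001, -1.0]]
force: [-1.7, 0.4, 7.0]
width: 0.004
```

Cover 1 is stiff (7 N with no dip), so it is seated. I lift clear of the vials and go to cover 2.

servo_tool(
  deltas="0 0 -0.5 0 1; 0 0 -0.6 0 1; -0.6 0 0 0 1; -0.8 0 0 0 1; -0.8 0 0 0 1; -0.35 0 0 0 1; 0 0 0.3 0 1; 0 0 0.3 0 1; 0 0 0.2 0 1; 0 0 0 0 1",
)

```text
time: 12.28
tcp_pos: [0.431, -0.1103, 0.0468]
tcp_rot: [[0.226, 0.974, 0.001], [0.974, -0.226, -0.005], [-0.005, 0.002, -1.0]]
force: [-0.5, 0.6, 1.2]
width: -0.002
```

```bash
python3 - <<'E'
from h import *;tr()
from cell import manip
w=manip.capture("wrist");g=cv2.cvtColor(w["pixels"],6)
b=cv2.resize(w["pixels"],(640,480))
cv2.imwrite("pics/p6.png",b[...,::-1])
E
```

```text
t 12.275 tray mm [-105.8  -64.2   46.8] yaw 76.91 F [-0.49  0.64  1.17] w -0.0016882076693920528 tilt [ 0.0011 -0.0052]
```

View pics/p6.png

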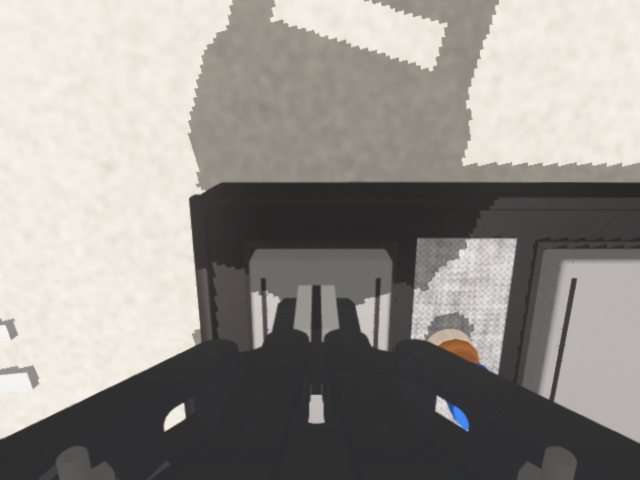

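The tips at (316,285) are centred on cover 2 (edges at columns 249–392), near its near end, and the vial at (455,340) is clear. Descending.

servo_tool(
  deltas="0.03 0 0.1 0 1; 0 0 0.06 0 1; 0 0 0 0 1",
)

```text
time: 12.7
tcp_pos: [0.4321, -0.1089, 0.0395]
tcp_rot: [[0.226, 0.974, 0.003], [0.974, -0.226, -0.007], [-0.006, 0.005, -1.0]]
force: [0.2, 0.2, 0.7]
width: 0.001
```

servo_tool(
  deltas="0 0 0.02 0 1; 0 0 0.02 0 1; 0 0 0 0 1",
)

```text
time: 13.08
tcp_pos: [0.4323, -0.109, 0.0376]
tcp_rot: [[0.226, 0.974, 0.004], [0.974, -0.226, -0.007], [-0.006, 0.005, -1.0]]
force: [0.7, -0.2, -0.1]
width: -0.004
```

servo_tool(
  deltas="0 0 0.02 0 1; 0 0 0 0 1",
)

```text
time: 13.32
tcp_pos: [0.4322, -0.1091, 0.0365]
tcp_rot: [[0.226, 0.974, 0.004], [0.974, -0.226, -0.007], [-0.006, 0.005, -1.0]]
force: [-0.5, -0.3, -0.6]
width: -0.001
```

servo_tool(
  deltas="0 0 0.02 0 1; 0 0 0 0 1",
)

```text
time: 13.58
tcp_pos: [0.4323, -0.1091, 0.0355]
tcp_rot: [[0.226, 0.974, 0.004], [0.974, -0.226, -0.007], [-0.006, 0.005, -1.0]]
force: [0.1, 0.6, -0.7]
width: -0.004
```

servo_tool(
  deltas="0 0 0.02 0 1; 0 0 0 0 1",
)

```text
time: 13.82
tcp_pos: [0.4323, -0.1091, 0.0344]
tcp_rot: [[0.226, 0.974, 0.004], [0.974, -0.226, -0.007], [-0.006, 0.005, -1.0]]
force: [-0.4, 0.2, 0.2]
width: 0.004
```

servo_tool(
  deltas="0 0 0.02 0 1; 0 0 0 0 1",
)

```text
time: 14.08
tcp_pos: [0.4323, -0.1091, 0.0333]
tcp_rot: [[0.226, 0.974, 0.004], [0.974, -0.226, -0.007], [-0.006, 0.005, -1.0]]
force: [0.7, 0.1, 0.3]
width: -0.009
```

servo_tool(
  deltas="0 0 0.02 0 1; 0 0 0 0 1",
)

```text
time: 14.32
tcp_pos: [0.4323, -0.1091, 0.0323]
tcp_rot: [[0.226, 0.974, 0.004], [0.974, -0.226, -0.007], [-0.006, 0.005, -1.0]]
force: [0.4, 0.0, -0.9]
width: 0.003
```

servo_tool(
  deltas="0 0 0.02 0 1; 0 0 0 0 1",
)

```text
time: 14.58
tcp_pos: [0.4323, -0.1091, 0.0312]
tcp_rot: [[0.226, 0.974, 0.004], [0.974, -0.226, -0.007], [-0.006, 0.005, -1.0]]
force: [-1.4, 0.0, 0.6]
width: -0.003
```

servo_tool(
  deltas="0 0 0.02 0 1; 0 0 0 0 1",
)

```text
time: 14.82
tcp_pos: [0.4324, -0.1091, 0.0308]
tcp_rot: [[0.226, 0.974, 0.004], [0.974, -0.226, -0.007], [-0.006, 0.006, -1.0]]
force: [-1.6, 0.2, 6.2]
width: -0.002
```

servo_tool(
  deltas="0 0 0.015 0 1; 0 0 0 0 1",
)

```text
time: 15.08
tcp_pos: [0.4324, -0.1091, 0.0308]
tcp_rot: [[0.225, 0.974, 0.005], [0.974, -0.225, -0.008], [-0.006, 0.006, -1.0]]
force: [-0.3, 0.9, 6.7]
width: 0.003
```

Cover 2 is stiff too (6.7 N with no dip), so it is seated. Next is the near end of cover 4.

servo_tool(
  deltas="0 0 -0.3 0 1; 0 0 -0.3 0 1; 0 0.6 0 0 1; 0 0.8 0 0 1; 0 0.8 0 0 1; 0 0.5 0 0 1; 0 0 0.15 0 1; 0 0 0.1 0 1; 0 0 0 0 1",
)

```text
time: 16.2
tcp_pos: [0.565, -0.1393, 0.0482]
tcp_rot: [[0.226, 0.974, 0.002], [0.974, -0.226, -0.006], [-0.006, 0.003, -1.0]]
force: [0.6, -0.7, -0.2]
width: -0.003
```

```bash
python3 - <<'E'
from h import *;tr()
from cell import manip
w=manip.capture("wrist");g=cv2.cvtColor(w["pixels"],6)
print(g[275,200:300:2],g[275,340:440:2]);print(g[236:290:2,280])
E
```

```text
t 16.2 tray mm [ 31.3 -61.8  48.2] yaw 76.95 F [ 0.64 -0.74 -0.19] w -0.0029843775421562226 tilt [ 0.0016 -0.0061]
[ 61  62  54  42  42  46  59  59  60  58  58  59  60  58  59  58  59  57
  58  58  58  65  68  93 105 107 107 106 106 106 107 106 106 107 107 106
 107 106 106 107 106 107 107 107 106 106 106 107 106 107] [106 106 107 107 106 107 108 106 106 106 107 107 107 106 107 107 108 107
 107 106 107 106 105  87  68  68  60  59  59  58  61  59  53  53  60 138
 142 125 122 123 121 119 121 130 123 116 125 121 120 191]
[ 39  39  40  40  39  42  44  44  45  79  97  98  98  98 101 104 107 106
 106 106 106 107 106 107 107 107 107]
```

The cover's edges are at columns 246–386 and the tips at 316, so they are centred. Descending.

servo_tool(
  deltas="0 0 0.12 0 1; 0 0 0.08 0 1; 0 0 0 0 1",
)

```text
time: 16.62
tcp_pos: [0.5645, -0.1393, 0.0382]
tcp_rot: [[0.226, 0.974, 0.002], [0.974, -0.226, -0.006], [-0.006, 0.003, -1.0]]
force: [-0.4, 0.2, -0.0]
width: 0.0
```

servo_tool(
  deltas="0 0 0.02 0 1; 0 0 0 0 1",
)

```text
time: 16.88
tcp_pos: [0.5645, -0.1393, 0.0373]
tcp_rot: [[0.226, 0.974, 0.002], [0.974, -0.226, -0.006], [-0.006, 0.004, -1.0]]
force: [0.2, -0.1, 0.1]
width: 0.003
```

servo_tool(
  deltas="0 0 0.02 0 1; 0 0 0 0 1",
)

```text
time: 17.12
tcp_pos: [0.5646, -0.1393, 0.0364]
tcp_rot: [[0.226, 0.974, 0.003], [0.974, -0.226, -0.007], [-0.006, 0.004, -1.0]]
force: [0.4, 0.1, 0.1]
width: -0.002
```

servo_tool(
  deltas="0 0 0.02 0 1; 0 0 0 0 1",
)

```text
time: 17.38
tcp_pos: [0.5647, -0.1394, 0.0353]
tcp_rot: [[0.226, 0.974, 0.003], [0.974, -0.226, -0.007], [-0.006, 0.004, -1.0]]
force: [-0.0, 0.4, 0.2]
width: 0.002
```

servo_tool(
  deltas="0 0 0.02 0 1; 0 0 0 0 1",
)

```text
time: 17.62
tcp_pos: [0.5647, -0.1394, 0.0343]
tcp_rot: [[0.226, 0.974, 0.003], [0.974, -0.226, -0.007], [-0.006, 0.004, -1.0]]
force: [-0.0, -0.2, -0.3]
width: -0.002
```

servo_tool(
  deltas="0 0 0.02 0 1; 0 0 0 0 1",
)

```text
time: 17.88
tcp_pos: [0.5647, -0.1394, 0.0332]
tcp_rot: [[0.226, 0.974, 0.003], [0.974, -0.226, -0.007], [-0.006, 0.004, -1.0]]
force: [-0.0, 0.1, 0.1]
width: -0.004
```

servo_tool(
  deltas="0 0 0.02 0 1; 0 0 0 0 1",
)

```text
time: 18.12
tcp_pos: [0.5647, -0.1394, 0.0321]
tcp_rot: [[0.226, 0.974, 0.003], [0.974, -0.226, -0.007], [-0.006, 0.004, -1.0]]
force: [0.5, -0.1, -0.5]
width: -0.001
```

servo_tool(
  deltas="0 0 0.02 0 1; 0 0 0 0 1",
)

```text
time: 18.38
tcp_pos: [0.5647, -0.1394, 0.031]
tcp_rot: [[0.226, 0.974, 0.003], [0.974, -0.226, -0.007], [-0.006, 0.004, -1.0]]
force: [0.3, 0.6, 0.5]
width: -0.002
```

servo_tool(
  deltas="0 0 0.02 0 1; 0 0 0 0 1",
)

```text
time: 18.62
tcp_pos: [0.5648, -0.1394, 0.0306]
tcp_rot: [[0.226, 0.974, 0.003], [0.974, -0.226, -0.007], [-0.006, 0.005, -1.0]]
force: [-0.5, -0.1, 1.0]
width: 0.004
```

servo_tool(
  deltas="0 0 0.015 0 1; 0 0 0 0 1",
)

```text
time: 18.88
tcp_pos: [0.5648, -0.1395, 0.0306]
tcp_rot: [[0.226, 0.974, 0.004], [0.974, -0.226, -0.007], [-0.006, 0.005, -1.0]]
force: [-0.5, -0.2, 1.5]
width: 0.001
```

servo_tool(
  deltas="0 0 0.015 0 1; 0 0 0 0 1",
)

```text
time: 19.12
tcp_pos: [0.5649, -0.1394, 0.0306]
tcp_rot: [[0.226, 0.974, 0.004], [0.974, -0.226, -0.008], [-0.006, 0.006, -1.0]]
force: [-2.2, 0.3, 4.6]
width: -0.002
```

servo_tool(
  deltas="0 0 0.03 0 1; 0 0 0 0 1",
)

```text
time: 19.38
tcp_pos: [0.5649, -0.1395, 0.03]
tcp_rot: [[0.226, 0.974, 0.005], [0.974, -0.226, -0.008], [-0.007, 0.006, -1.0]]
force: [-2.5, 1.7, 7.8]
width: 0.002
```

```bash
python3 -c "from h import tr;tr()"
```

```text
t 19.375 tray mm [ 31.2 -62.   30. ] yaw 76.96 F [-2.49  1.73  7.84] w 0.002259868820132507 tilt [ 0.0046 -0.008 ]
```

Cover 4 is stiff (7.8 N), so it is seated. I lift over the lane to the near end of cover 3.

servo_tool(
  deltas="0 0 -0.5 0 1; 0 0 -0.65 0 1; 0.6 0 0 0 1; 0.8 0 0 0 1; 0.75 0 0 0 1; 0.33 0 0 0 1; 0 0 0.3 0 1; 0 0 0.3 0 1; 0 0 0.2 0 1; 0 0 0 0 1",
)

```text
time: 20.62
tcp_pos: [0.5928, -0.0193, 0.0425]
tcp_rot: [[0.23, 0.973, 0.002], [0.973, -0.23, -0.008], [-0.007, 0.003, -1.0]]
force: [0.4, -0.1, -0.0]
width: -0.0
```

```bash
python3 - <<'E'
from h import *;tr()
from cell import manip
w=manip.capture("wrist");g=cv2.cvtColor(w["pixels"],6)
print(g[275,200:300:2],g[275,340:440:2]);print(g[236:290:2,280])
E
```

```text
t 20.625 tray mm [31.  61.4 42.5] yaw 76.68 F [ 0.37 -0.07 -0.  ] w -0.00012600543384220492 tilt [ 0.0016 -0.0078]
[192 207 207 190 199 216 198 195 211 196 191 210 207 203 208 212 176 166
  61  61  60  50  54  55  60  52  45  48  51  47  65 105 107 107 108 107
 108 106 108 107 107 107 107 106 107 107 107 107 107 107] [107 108 108 108 107 107 107 107 107 107 107 107 107 107 108 107 107 107
 107 106 107 107 107 108 107 107 107 107 108 107 106 103  65  48  58  57
  58  58  59  58  59  58  58  57  58  58  59  58  60  59]
[ 39  39  40  40  40  40  39  44  47  47  49  86  99  98  99 103 105 107
 108 107 108 108 108 107 108 108 108]
```

The cover's centre is at column 332 and the tips at 316, so I shift +6 mm in x and descend.

servo_tool(
  deltas="0.13 0 0 0 1; 0 0 0.06 0 1; 0 0 0 0 1",
)

```text
time: 21.05
tcp_pos: [0.5952, -0.0129, 0.0408]
tcp_rot: [[0.231, 0.973, 0.004], [0.973, -0.231, -0.008], [-0.007, 0.006, -1.0]]
force: [-1.6, 0.8, -0.0]
width: -0.001
```

servo_tool(
  deltas="0 0 0.02 0 1; 0 0 0 0 1",
)

```text
time: 21.3
tcp_pos: [0.5954, -0.0129, 0.04]
tcp_rot: [[0.23, 0.973, 0.005], [0.973, -0.23, -0.009], [-0.007, 0.007, -1.0]]
force: [-0.3, -0.7, 1.5]
width: 0.001
```

servo_tool(
  deltas="0 0 0.02 0 1; 0 0 0 0 1",
)

```text
time: 21.55
tcp_pos: [0.5954, -0.013, 0.039]
tcp_rot: [[0.231, 0.973, 0.005], [0.973, -0.231, -0.009], [-0.007, 0.007, -1.0]]
force: [0.1, 0.6, -0.4]
width: 0.001
```

servo_tool(
  deltas="0 0 0.02 0 1; 0 0 0 0 1",
)

```text
time: 21.8
tcp_pos: [0.5954, -0.0131, 0.0379]
tcp_rot: [[0.231, 0.973, 0.005], [0.973, -0.231, -0.009], [-0.007, 0.007, -1.0]]
force: [0.0, -0.8, -0.2]
width: -0.002
```

servo_tool(
  deltas="0 0 0.02 0 1; 0 0 0 0 1",
)

```text
time: 22.05
tcp_pos: [0.5954, -0.0131, 0.0368]
tcp_rot: [[0.231, 0.973, 0.005], [0.973, -0.231, -0.009], [-0.007, 0.007, -1.0]]
force: [-0.0, -0.3, 0.5]
width: -0.001
```

servo_tool(
  deltas="0 0 0.02 0 1; 0 0 0 0 1",
)

```text
time: 22.3
tcp_pos: [0.5954, -0.0131, 0.0358]
tcp_rot: [[0.231, 0.973, 0.005], [0.973, -0.231, -0.009], [-0.007, 0.007, -1.0]]
force: [0.9, -0.2, -0.7]
width: 0.003
```

servo_tool(
  deltas="0 0 0.02 0 1; 0 0 0 0 1",
)

```text
time: 22.55
tcp_pos: [0.5954, -0.0131, 0.0347]
tcp_rot: [[0.231, 0.973, 0.005], [0.973, -0.231, -0.009], [-0.007, 0.007, -1.0]]
force: [-0.3, -0.3, -0.1]
width: 0.002
```

servo_tool(
  deltas="0 0 0.02 0 1; 0 0 0 0 1",
)

```text
time: 22.8
tcp_pos: [0.5954, -0.0131, 0.0336]
tcp_rot: [[0.231, 0.973, 0.005], [0.973, -0.231, -0.009], [-0.007, 0.007, -1.0]]
force: [0.3, -0.5, -0.7]
width: -0.001
```

servo_tool(
  deltas="0 0 0.02 0 1; 0 0 0 0 1",
)

```text
time: 23.05
tcp_pos: [0.5954, -0.0131, 0.0325]
tcp_rot: [[0.231, 0.973, 0.005], [0.973, -0.231, -0.009], [-0.007, 0.007, -1.0]]
force: [0.6, 0.4, -0.2]
width: 0.001
```

servo_tool(
  deltas="0 0 0.02 0 1; 0 0 0 0 1",
)

```text
time: 23.3
tcp_pos: [0.5954, -0.0131, 0.0315]
tcp_rot: [[0.231, 0.973, 0.005], [0.973, -0.231, -0.009], [-0.007, 0.007, -1.0]]
force: [-0.2, -1.0, 0.6]
width: -0.005
```

servo_tool(
  deltas="0 0 0.02 0 1; 0 0 0 0 1",
)

```text
time: 23.55
tcp_pos: [0.5954, -0.0131, 0.0304]
tcp_rot: [[0.231, 0.973, 0.005], [0.973, -0.231, -0.009], [-0.007, 0.007, -1.0]]
force: [0.1, 0.3, 0.1]
width: -0.002
```

servo_tool(
  deltas="0 0 0.02 0 1; 0 0 0 0 1",
)

```text
time: 23.8
tcp_pos: [0.5954, -0.0131, 0.0293]
tcp_rot: [[0.231, 0.973, 0.005], [0.973, -0.231, -0.009], [-0.007, 0.007, -1.0]]
force: [0.6, 0.0, -0.7]
width: 0.002
```

servo_tool(
  deltas="0 0 0.02 0 1; 0 0 0 0 1",
)

```text
time: 24.05
tcp_pos: [0.5955, -0.0131, 0.0283]
tcp_rot: [[0.231, 0.973, 0.005], [0.973, -0.231, -0.009], [-0.007, 0.007, -1.0]]
force: [-0.1, -0.3, 0.3]
width: -0.004
```

servo_tool(
  deltas="0 0 0.02 0 1; 0 0 0 0 1",
)

```text
time: 24.3
tcp_pos: [0.5955, -0.0132, 0.0272]
tcp_rot: [[0.231, 0.973, 0.005], [0.973, -0.231, -0.009], [-0.007, 0.007, -1.0]]
force: [-0.5, 0.2, 0.5]
width: 0.0
```

servo_tool(
  deltas="0 0 0.02 0 1; 0 0 0 0 1",
)

```text
time: 24.55
tcp_pos: [0.5954, -0.0131, 0.0263]
tcp_rot: [[0.231, 0.973, 0.005], [0.973, -0.231, -0.009], [-0.007, 0.007, -1.0]]
force: [-1.3, 0.2, 0.3]
width: -0.003
```

servo_tool(
  deltas="0 0 0.02 0 1; 0 0 0 0 1",
)

```text
time: 24.8
tcp_pos: [0.5952, -0.0131, 0.0253]
tcp_rot: [[0.231, 0.973, 0.005], [0.973, -0.23, -0.009], [-0.007, 0.006, -1.0]]
force: [-1.7, 0.3, 1.3]
width: 0.002
```

servo_tool(
  deltas="0 0 0.02 0 1; 0 0 0 0 1",
)

```text
time: 25.05
tcp_pos: [0.595, -0.013, 0.0244]
tcp_rot: [[0.231, 0.973, 0.004], [0.973, -0.23, -0.008], [-0.007, 0.006, -1.0]]
force: [-1.6, -0.0, 2.7]
width: 0.002
```

servo_tool(
  deltas="0 0 0.02 0 1; 0 0 0 0 1",
)

```text
time: 25.3
tcp_pos: [0.5948, -0.013, 0.0236]
tcp_rot: [[0.23, 0.973, 0.004], [0.973, -0.23, -0.008], [-0.007, 0.006, -1.0]]
force: [-2.5, -0.1, 3.0]
width: -0.005
```

Cover 3 gives way at 1–3 N over more than 3 mm, where the others stopped dead. It is the rocker. One more light step confirms, then I lift and move over its middle.

servo_tool(
  deltas="0 0 0.02 0 1; 0 0 0 0 1",
)

```text
time: 25.55
tcp_pos: [0.5948, -0.013, 0.0236]
tcp_rot: [[0.23, 0.973, 0.004], [0.973, -0.23, -0.009], [-0.007, 0.006, -1.0]]
force: [-2.7, 0.1, 3.1]
width: -0.001
```

servo_tool(
  deltas="0 0 -0.3 0 1; 0 0 -0.2 0 1; 0 0.4 0 0 1; 0 0.4 0 0 1; 0 0 0 0 1; 0 0 0 0 1",
)

```text
time: 26.3
tcp_pos: [0.6355, -0.0223, 0.0528]
tcp_rot: [[0.23, 0.973, 0.009], [0.973, -0.23, -0.009], [-0.007, 0.01, -1.0]]
force: [-0.5, -0.7, -0.1]
width: -0.003
```

```bash
python3 - <<'E'
from h import *;tr()
from cell import manip
w=manip.capture("wrist");s=manip.capture("scene")
b=cv2.resize(w["pixels"],(480,360));a=cv2.resize(s["pixels"][220:340,240:346],(318,360))
cv2.imwrite("pics/p7.png",np.hstack([b,a])[...,::-1])
E
```

```text
t 26.3 tray mm [73.2 68.3 52.8] yaw 76.68 F [-0.52 -0.72 -0.13] w -0.0031223429346831323 tilt [ 0.0085 -0.0095]
```

View pics/p7.png

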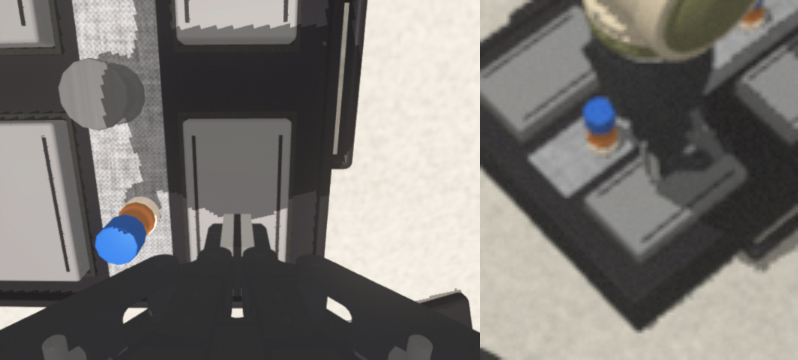

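Wrist view: the tips at (237,215) are centred on cover 3 (edges at columns 183–292), and the vial and loupe are standing. I move back 3 mm onto the middle, descend and check the spot before pressing.

servo_tool(
  deltas="0 -0.06 0.2 0 1; 0 0 0.15 0 1; 0 0 0.06 0 1; 0 0 0 0 1; 0 0 0 0 1",
)

```text
time: 27.02
tcp_pos: [0.6314, -0.0214, 0.0305]
tcp_rot: [[0.23, 0.973, 0.007], [0.973, -0.23, -0.009], [-0.007, 0.009, -1.0]]
force: [0.0, 0.2, -0.9]
width: 0.003
```

```bash
python3 - <<'E'
from h import *;tr()
from cell import manip
w=manip.capture("wrist");g=cv2.cvtColor(w["pixels"],6)
q=lambda c,X:cv2.projectPoints(np.float64([X]),cv2.Rodrigues(c["R"])[0],c["t"],K(c),c["distortion"])[0].ravel()
for x in(18,20,22):print(x,q(w,[*(C+U*x*.001+V*.055),.040]),q(w,[*(C+U*x*.001+V*.055),.048]))
x=int(q(w,[*(C+U*.02+V*.055),.048])[0]);print(x,list(g[100:200,x]))
E
```

```text
t 27.025 tray mm [69.1 68.2 30.5] yaw 76.69 F [ 0.    0.21 -0.92] w 0.0029788736343581324 tilt [ 0.0071 -0.0092]
18 [280.77731229 173.21543763] [278.79208676 175.94227819]
20 [280.90548014 178.4304127 ] [278.93425842 181.41820522]
22 [281.03301811 183.6099276 ] [279.0756933  186.85490133]
278 [np.uint8(38), np.uint8(39), np.uint8(39), np.uint8(38), np.uint8(39), np.uint8(37), np.uint8(39), np.uint8(38), np.uint8(38), np.uint8(39), np.uint8(38), np.uint8(38), np.uint8(39), np.uint8(36), np.uint8(38), np.uint8(38), np.uint8(37), np.uint8(38), np.uint8(37), np.uint8(37), np.uint8(35), np.uint8(38), np.uint8(40), np.uint8(38), np.uint8(36), np.uint8(38), np.uint8(36), np.uint8(37), np.uint8(37), np.uint8(37), np.uint8(38), np.uint8(37), np.uint8(37), np.uint8(37), np.uint8(37), np.uint8(37), np.uint8(38), np.uint8(36), np.uint8(37), np.uint8(37), np.uint8(37), np.uint8(38), np.uint8(38), np.uint8(38), np.uint8(38), np.uint8(38), np.uint8(38), np.uint8(38), np.uint8(38), np.uint8(39), np.uint8(38), np.uint8(37), np.uint8(38), np.uint8(38), np.uint8(38), np.uint8(38), np.uint8(39), np.uint8(39), np.uint8(39), np.uint8(39), np.uint8(40), np.uint8(39), np.uint8(38), np.uint8(40), np.uint8(43), np.uint8(44), np.uint8(45), np.uint8(45), np.uint8(44), np.uint8(45), np.uint8(44), np.uint8(47), np.uint8(42), np.uint8(44), np.uint8(75), np.uint8(96), np.uint8(98), np.uint8(99), np.uint8(100), np.uint8(104), np.uint8(106), np.uint8(106), np.uint8(107), np.uint8(107), np.uint8(107), np.uint8(107), np.uint8(108), np.uint8(107), np.uint8(107), np.uint8(108), np.uint8(108), np.uint8(107), np.uint8(107), np.uint8(107), np.uint8(107), np.uint8(107), np.uint8(107), np.uint8(107), np.uint8(108), np.uint8(107)]
```

The cover's near edge lies at tray x of about 18–19.5 mm, so its middle is at about 69 mm, and the TCP is at 69.1 mm. Pressing.

servo_tool(
  deltas="0 0 0.05 0 1; 0 0 0.04 0 1; 0 0 0 0 1",
)

```text
time: 27.45
tcp_pos: [0.6319, -0.0215, 0.0277]
tcp_rot: [[0.23, 0.973, 0.009], [0.973, -0.23, -0.01], [-0.007, 0.011, -1.0]]
force: [0.4, -0.5, -0.5]
width: -0.002
```

servo_tool(
  deltas="0 0 0.05 0 1; 0 0 0.05 0 1",
)

```text
time: 27.7
tcp_pos: [0.6323, -0.0215, 0.026]
tcp_rot: [[0.23, 0.973, 0.011], [0.973, -0.23, -0.01], [-0.008, 0.013, -1.0]]
force: [-7.1, 0.4, 17.3]
width: 0.002
```

servo_tool(
  deltas="0 0 0.06 0 1; 0 0 0.06 0 1",
)

```text
time: 27.95
tcp_pos: [0.6323, -0.0215, 0.0238]
tcp_rot: [[0.229, 0.973, 0.013], [0.973, -0.229, -0.011], [-0.008, 0.015, -1.0]]
force: [-6.3, 1.5, 17.0]
width: 0.001
```

servo_tool(
  deltas="0 0 0.06 0 1; 0 0 0.06 0 1",
)

```text
time: 28.2
tcp_pos: [0.6323, -0.0216, 0.0216]
tcp_rot: [[0.229, 0.973, 0.015], [0.973, -0.229, -0.012], [-0.008, 0.017, -1.0]]
force: [-7.2, 1.0, 16.8]
width: 0.001
```

servo_tool(
  deltas="0 0 0.06 0 1; 0 0 0.06 0 1",
)

```text
time: 28.45
tcp_pos: [0.6324, -0.0216, 0.0214]
tcp_rot: [[0.228, 0.973, 0.018], [0.974, -0.228, -0.013], [-0.009, 0.02, -1.0]]
force: [-10.6, 1.1, 26.0]
width: -0.001
```

servo_tool(
  deltas="0 0 0.08 0 1; 0 0 0.08 0 1",
)

```text
time: 28.7
tcp_pos: [0.6325, -0.0216, 0.0213]
tcp_rot: [[0.228, 0.974, 0.022], [0.974, -0.227, -0.015], [-0.01, 0.024, -1.0]]
force: [-14.2, 2.5, 32.9]
width: 0.002
```

servo_tool(
  deltas="0 0 -0.3 0 1; 0 0 -0.2 0 1; 0 -0.65 0 0 1; 0 -0.05 0 0 1; 0 0 0.25 0 1; 0 0 0.05 0 1; 0 0 0 0 1",
)

```text
time: 29.58
tcp_pos: [0.5992, -0.014, 0.03]
tcp_rot: [[0.228, 0.973, 0.023], [0.974, -0.228, -0.015], [-0.01, 0.026, -1.0]]
force: [0.4, -0.1, 0.0]
width: -0.003
```

```bash
python3 -c "from h import tr;tr()"
```

```text
t 29.575 tray mm [36. 68. 30.] yaw 76.82 F [ 0.4  -0.14  0.04] w -0.0027700161049075706 tilt [ 0.0231 -0.0155]
```

It stopped hard at 21.3 mm with 33 N, after about 6 mm of travel. A light press on the end will check that it no longer rocks.

servo_tool(
  deltas="0 0 0.08 0 1; 0 0 0.04 0 1; 0 0 0 0 1",
)

```text
time: 29.95
tcp_pos: [0.5998, -0.0143, 0.0234]
tcp_rot: [[0.228, 0.973, 0.023], [0.974, -0.228, -0.016], [-0.01, 0.026, -1.0]]
force: [-0.5, 0.4, 0.6]
width: 0.001
```

servo_tool(
  deltas="0 0 0.02 0 1; 0 0 0 0 1",
)

```text
time: 30.2
tcp_pos: [0.6, -0.0143, 0.0225]
tcp_rot: [[0.228, 0.973, 0.024], [0.974, -0.228, -0.016], [-0.01, 0.026, -1.0]]
force: [0.7, -0.3, 1.4]
width: 0.004
```

servo_tool(
  deltas="0 0 0.02 0 1; 0 0 0 0 1",
)

```text
time: 30.45
tcp_pos: [0.6001, -0.0143, 0.0218]
tcp_rot: [[0.228, 0.973, 0.024], [0.974, -0.228, -0.016], [-0.01, 0.027, -1.0]]
force: [0.9, -0.0, -0.4]
width: -0.002
```

servo_tool(
  deltas="0 0 0.02 0 1; 0 0 0 0 1",
)

```text
time: 30.7
tcp_pos: [0.6002, -0.0143, 0.0218]
tcp_rot: [[0.228, 0.973, 0.025], [0.974, -0.228, -0.016], [-0.01, 0.028, -1.0]]
force: [1.1, -0.3, 0.4]
width: -0.001
```

servo_tool(
  deltas="0 0 0.02 0 1; 0 0 0 0 1",
)

```text
time: 30.95
tcp_pos: [0.6003, -0.0143, 0.0218]
tcp_rot: [[0.228, 0.973, 0.025], [0.974, -0.228, -0.016], [-0.01, 0.028, -1.0]]
force: [-1.1, -0.1, 1.0]
width: -0.002
```

servo_tool(
  deltas="0 0 0.03 0 1; 0 0 0 0 1",
)

```text
time: 31.2
tcp_pos: [0.6003, -0.0143, 0.0217]
tcp_rot: [[0.228, 0.973, 0.026], [0.974, -0.227, -0.016], [-0.01, 0.029, -1.0]]
force: [-0.0, -0.0, 0.6]
width: 0.0
```

servo_tool(
  deltas="0 0 0.03 0 1; 0 0 0 0 1",
)

```text
time: 31.45
tcp_pos: [0.6004, -0.0143, 0.0217]
tcp_rot: [[0.228, 0.973, 0.027], [0.974, -0.227, -0.017], [-0.01, 0.03, -0.999]]
force: [-0.9, 0.2, 2.6]
width: -0.004
```

servo_tool(
  deltas="0 0 0.05 0 1; 0 0 0 0 1",
)

```text
time: 31.7
tcp_pos: [0.6005, -0.0143, 0.0218]
tcp_rot: [[0.227, 0.973, 0.028], [0.974, -0.227, -0.017], [-0.01, 0.032, -0.999]]
force: [-1.0, -0.2, -0.9]
width: -0.004
```

servo_tool(
  deltas="0 0 -0.5 0 1; 0 0 -0.8 0 1; 0 0 -0.8 0 1; 0 0 -0.8 0 1; 0 0 0 0 1; 0 0 0 0 1",
)

```text
time: 32.45
tcp_pos: [0.5963, -0.0118, 0.1669]
tcp_rot: [[0.228, 0.973, 0.024], [0.974, -0.227, -0.016], [-0.01, 0.027, -1.0]]
force: [-0.1, -0.7, -0.2]
width: -0.002
```

```bash
python3 - <<'E'
from h import *;tr()
from cell import manip
s=manip.capture("scene")
cv2.imwrite("pics/p8.png",cv2.resize(s["pixels"][120:340,140:440],(750,550))[...,::-1])
E
```

```text
t 32.45 tray mm [ 32.7  69.5 166.9] yaw 76.84 F [-0.08 -0.72 -0.23] w -0.0016198749277721288 tilt [ 0.0242 -0.0161]
```

View pics/p8.png

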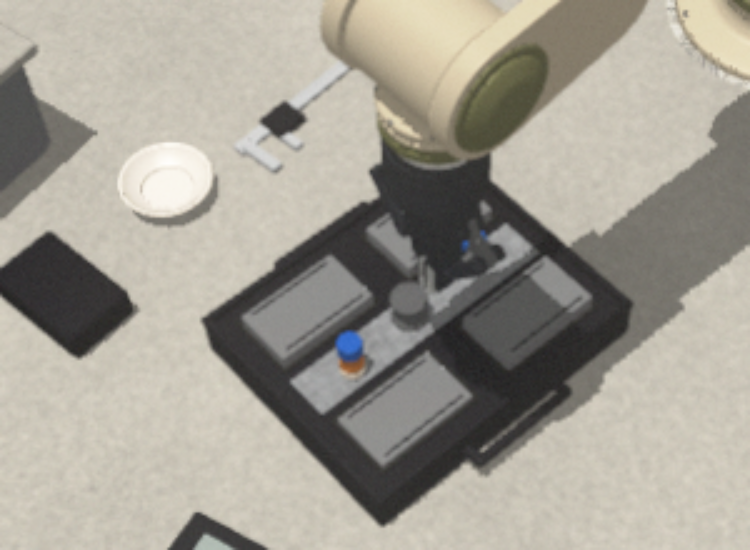

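Scene view: cover 3 lies flat at (405,405). The visible vial (350,352), loupe (408,305), dish and case are standing where they were, and the arm is well clear. Handing in.

```bash
python3 -c "
from cell import manip
print(manip.finish_job())"
```

```text
the job is handed in; nothing more can be done
None
```

The unseated cover was the far left one (place 3). I pressed it home on its middle, lifted clear and handed the job in at about 32.5 s; it reported no verdict.

- **Finding it:** I pressed the near end of each cover lightly. Covers 1, 2 and 4 held stiff at readings of 7.0, 6.7 and 7.8 N, so those seals saw well under 13 N. Cover 3 dipped more than 3 mm at 1–3 N.
- **Seating it:** The middle of cover 3 moved about 6 mm at roughly 17 N, then stopped hard. The force rose to 33 N with no further travel.
- **Last checks:** A light press on the near end of cover 3 afterwards gave no dip. It stayed at 21.7–21.8 mm, level with the seated middle. The force in that check read only −1 to 2.6 N, so the lack of dip rests mainly on the height. I did not re-press its far end.
- **Scene:** In the final picture one vial, the loupe, the dish and the case stand where they were. The near vial is mostly hidden by the arm, showing only part of its cap, and the bottle is out of the frame.
- **Disagreement:** The real fingertips stood about 20 mm above the reported TCP. I therefore found contact by force and the cameras, not by the stated height.

I viewed 12 pictures, the maximum, against a plan of about 8.

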